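# Put the microscope objectives away in their colour-coded rests

## Robot

A 6-joint arm with a two-finger parallel gripper is mounted at the origin on the work surface. World frame = base frame: x ahead of the robot, y to its left, z up, the work surface at z = 0. Lengths are in m, angles in rad, forces in N, time in s.
With the tool pointing down it reaches from about 0.425 to 0.95 m from the base axis. Payload 3.5 kg.
Tool frame: the origin (TCP) lies on the centre line of the jaws, within the pads' length; the fingertips stand 14 mm ahead of it and the grasp point (between the pads) lies 5 mm behind it (tips_ahead is the distance from the TCP to the fingertips, in m); y points along the fingers, z is the direction in which the jaws open and shut, and the axes are right-handed (so a half turn about y gives the same grasp; the last joint's range is limited). The gripper opens to 85 mm and grips with 20 to 120 N. Pads are 22 mm wide; open, the fingers measure 114 mm over their backs; the gripper's body (76 mm by 85 mm) begins 54 mm behind the grasp point. The pads swing forward as they close: fully open they stand 13 mm farther back than shut.
Start: joints at [-1.472, 0.286, 1.577, -0, 1.279, -0.15], TCP at [0.166, -0.654, 0.245] pointing down, gripper open.
Joint ranges: [-2.77, 2.77], [-0.9, 2.22], [0.21, 2.48], [-1.53, 4.67], [0.24, 2.81], [-2.84, 2.84]. Speed limits (rad/s): [2.79, 2.79, 3.14, 3.14, 3.14, 3.14].

## Interface

Orientations are given as a unit quaternion [x, y, z, w].
In Python, from plant import get_state, read_camera, sign_off, tips_ahead gives the robot as it stands.
- The arm moves only by the tool send_rows, never from a script. Its argument "plan" is a list of rows, each a list of 2 entries, a list of its own where there are three numbers: the shift along the tool's x, y, z in units of 12 cm (1.0 is 12 cm), then the turn, a rotation vector about the tool's x, y, z in units of 360 degrees (1.0 is 360 degrees). In form: [[[tx, ty, tz], [rx, ry, rz]], ...]. A call has 1 to 12 rows; each row shifts and turns the commanded pose from where the row before left it, along the tool's axes as they then stand; what a row does not reach is not made up. A row lasts 1/10 s, in which the tool goes at most 50 mm and 8.59 degrees, less where a joint would pass 70% of its speed; a pose out of reach is approached as far as the arm can. A call with a number of a shift or a turn outside -1 to 1 is refused whole. A call with a gripper value outside its range is refused whole. "gripper" is the closure, from 0 (fully open) to 1 (shut), set as the call begins (left out, the last holds). The fingers move at their own pace and stop on an object; "grip_force" is the grip in N (left out, the last holds). Time passes only in rows, so rows that do not move let the fingers close. It gives the time, the measured TCP pose, the force and the opening at its end, in the units of the state.
- get_state(): the state, without advancing time (a new reading comes with each control period).
- read_camera(name): name is "scene" or "top" or "wrist"; returns a dict with "img" (480x640x3 uint8, blue, green, red), "fx", "fy", "cx", "cy" (pixels), "world_from_camera" (4x4, takes a point from camera to world coordinates); the wrist camera has in their place "mount" (4x4, takes a point from camera to tool coordinates, whose origin is the TCP and whose axes are the tool frame's). Camera axes: x right, y down, z forward; pixel columns grow to the right and rows downward; lengths in m; the calibration is good to about 2 mm. A picture is of the moment at which its call begins: read the wrist's pose just before it. There is no depth.
- sign_off(): hands the job in, once; it reports no verdict.
The state is a dict: "time": time; "qpos": joint angles; "dq": joint speeds; "joint_efforts": joint torques, N m; "eef_pos": TCP position; "tcp_rot": TCP orientation; "contact_force": force on the tool from outside, world axes, zero at the start; "wrist_torque": the same for the moment, N m; "opening": opening from 0.0 (shut) to 1.0 (fully open).
Only numpy, scipy, OpenCV 4.12 (cv2) and the standard library are available. Lean on these libraries where they do the work, as an engineer would, in place of code of your own. Each camera call takes 0.05 s, during which the arm holds its last target. There are 200 camera calls.

## Task

Put each of the four microscope objectives away in the storage rest of its own colour, standing upright with the lens up and its foot down inside the recess. They are delicate optics: set each one down gently, do not drop it or tip it over, and leave the oil bottle and the slide box where they are.

Things in the scene. Friction and masses are not known exactly. Their poses are not given: they have to be found in the camera images.
- objective_red: microscope objective with a red colour band and red shoulder, loose, 70 to 140 g, standing upright on the bench with its lens up: straight aluminium barrel 30 mm in diameter from the underside up to 34 mm, above that a cone and a nose only 15 mm wide, 42 mm tall in all. Origin at the centre of its underside, z up along the barrel; round, so its yaw is of no account. Grip the barrel.
- rest_red: red round storage rest, fixed to the bench: a shallow cup 68 mm in outer diameter and 12 mm high, with a black-floored round recess 46 mm in diameter whose floor lies 4 mm above the bench (8 mm deep). Origin at the centre of its underside on the bench, z up.
- objective_yellow: microscope objective with a yellow colour band and yellow shoulder, loose, 70 to 140 g, standing upright on the bench with its lens up: straight aluminium barrel 30 mm in diameter from the underside up to 34 mm, above that a cone and a nose only 15 mm wide, 46 mm tall in all. Origin at the centre of its underside, z up along the barrel; round, so its yaw is of no account. Grip the barrel.
- rest_yellow: yellow round storage rest, fixed to the bench: a shallow cup 68 mm in outer diameter and 12 mm high, with a black-floored round recess 46 mm in diameter whose floor lies 4 mm above the bench (8 mm deep). Origin at the centre of its underside on the bench, z up.
- objective_green: microscope objective with a green colour band and green shoulder, loose, 70 to 140 g, standing upright on the bench with its lens up: straight aluminium barrel 30 mm in diameter from the underside up to 34 mm, above that a cone and a nose only 15 mm wide, 50 mm tall in all. Origin at the centre of its underside, z up along the barrel; round, so its yaw is of no account. Grip the barrel.
- rest_green: green round storage rest, fixed to the bench: a shallow cup 68 mm in outer diameter and 12 mm high, with a black-floored round recess 46 mm in diameter whose floor lies 4 mm above the bench (8 mm deep). Origin at the centre of its underside on the bench, z up.
- objective_blue: microscope objective with a blue colour band and blue shoulder, loose, 70 to 140 g, standing upright on the bench with its lens up: straight aluminium barrel 30 mm in diameter from the underside up to 34 mm, above that a cone and a nose only 15 mm wide, 54 mm tall in all. Origin at the centre of its underside, z up along the barrel; round, so its yaw is of no account. Grip the barrel.
- rest_blue: blue round storage rest, fixed to the bench: a shallow cup 68 mm in outer diameter and 12 mm high, with a black-floored round recess 46 mm in diameter whose floor lies 4 mm above the bench (8 mm deep). Origin at the centre of its underside on the bench, z up.
- oil_bottle: bystander, not to be disturbed: small amber bottle with a black cap, 28 mm in diameter, 62 mm tall, loose. Origin at the centre of its underside, z up.
- slide_box: bystander, not to be disturbed: closed wooden slide box, 85 x 100 x 32 mm (x, y, z), loose. Origin at the centre of its underside, z up.
There are look-alikes about, which are no part of the job. What is shaped like the objective_blue but purple is not meant. Leave any purple look-alike of the objective_yellow alone.

How it is judged:
At the end, for the whole second after the job is handed in: Each objective stands upright (within 0.1 rad) in the rest of its own colour, its axis within 11 mm of the rest's centre and its underside on the recess floor (less than 7 mm above the bench), released and at rest; the oil bottle and slide box are within 20 mm of where they started (horizontal distance between objective_red and rest_red below 0.011 m and z of objective_red in the frame of rest_red below 0.007 m and angle between each of objective_red, objective_yellow, objective_green, objective_blue's own z axis and vertical below 0.1 rad and linear speed of each of objective_red, objective_yellow, objective_green, objective_blue below 0.02 m/s and angular speed of each of objective_red, objective_yellow, objective_green, objective_blue below 0.3 rad/s and contact force between each of objective_red, objective_yellow, objective_green, objective_blue and the fingers below 0.05 N and horizontal distance between objective_yellow and rest_yellow below 0.011 m and z of objective_yellow in the frame of rest_yellow below 0.007 m and horizontal distance between objective_green and rest_green below 0.011 m and z of objective_green in the frame of rest_green below 0.007 m and horizontal distance between objective_blue and rest_blue below 0.011 m and z of objective_blue in the frame of rest_blue below 0.007 m and distance of each of oil_bottle, slide_box from where it was at the start of the episode below 0.02 m); the robot touches nothing.
It fails at once if an objective is tipped over (leans more than 45 degrees) (angle between any of objective_red, objective_yellow, objective_green, objective_blue's own z axis and vertical above 0.785 rad).
It fails at once if an objective is dropped (moves faster than 0.55 m/s, a fall of some 15 mm, with nothing of the gripper on it) ((linear speed of objective_red above 0.55 m/s and contact force between objective_red and the fingers below 0.05 N) or (linear speed of objective_yellow above 0.55 m/s and contact force between objective_yellow and the fingers below 0.05 N) or (linear speed of objective_green above 0.55 m/s and contact force between objective_green and the fingers below 0.05 N) or (linear speed of objective_blue above 0.55 m/s and contact force between objective_blue and the fingers below 0.05 N)).
It fails at once if the oil bottle is moved by more than 20 mm (distance of oil_bottle from where it was at the start of the episode above 0.02 m).
It fails at once if the slide box is moved by more than 20 mm (distance of slide_box from where it was at the start of the episode above 0.02 m).
It also fails if it takes over 102 s, if anything falls off the work surface, if the arm or the gripper's body presses on something with over 40 N, if the wrist force passes 120 N, or if a joint passes its speed limit or range.

## Working session

There is one attempt and no reset: what is moved stays moved. The work goes in short steps, Python scripts to look and compute and a tool call to move; the robot and the scene stay as the last step left them, time stands still between calls to the robot, and variables do not carry over. Pictures are saved under pics/ and viewed, about 12 in all and at most 16, crops included, and the job is handed in when it is done.

Besides the shell and the picture viewer there is one more tool, called after "Emit:" as name([rows], argument=value, ...), one row to a line, values as JSON. send_rows: Moves the arm, as the interface text tells. Its arguments: {"type":"object","properties":{"plan":{"type":"array"},"gripper":{"type":"number"},"grip_force":{"type":"number"}},"required":["plan"]}

```bash
ls; mkdir -p pics
python3 - <<'E'
from plant import *
import cv2
s=get_state();print(s); print(tips_ahead if not callable(tips_ahead) else tips_ahead())
for n in("top","scene"):
    c=read_camera(n);cv2.imwrite(f"pics/{n}0.png",c["img"]);print(n,c["fx"],c["fy"],c["cx"],c["cy"],c["world_from_camera"])
c=read_camera("wrist");cv2.imwrite("pics/wrist0.png",c["img"]);print(c["fx"],c["mount"])
E
```

```text
pics
{'time': 0.0, 'qpos': array([-1.47197538e+00,  2.87207646e-01,  1.57819987e+00,  1.51252906e-05,
        1.27863378e+00, -1.50038010e-01]), 'dq': array([ 0.00086209, -0.00165072, -0.0009035 ,  0.00061585,  0.00020147,
        0.00091822]), 'joint_efforts': array([-6.12711283e-04, -4.05987453e+01, -2.92622656e+01, -1.21829107e-04,
        5.82441251e-03, -9.26067543e-07]), 'eef_pos': array([ 0.16619449, -0.65355896,  0.24390679]), 'tcp_rot': array([-0.08772918,  0.70250486, -0.70077424,  0.08778375]), 'contact_force': array([ 0.18530844, -0.23399774,  0.36091211]), 'wrist_torque': array([-0.00470162, -0.02650362,  0.04772743]), 'opening': 0.9999772750344682}
0.014
top 528.526631579688 528.526631579688 330.56065884284266 234.24762432755114 [[ 0.03484439 -0.97848131  0.20337205  0.40659705]
 [-0.99938526 -0.03490286  0.00330023  0.00647302]
 [ 0.00386905 -0.20336202 -0.97909597  0.97239045]
 [ 0.          0.          0.          1.        ]]
scene 579.2456927225734 579.2456927225734 311.1048133461131 241.20547650651682 [[ 0.33292803  0.81328291 -0.47721047  1.08082736]
 [ 0.94285525 -0.27985783  0.18084127 -0.17886547]
 [ 0.01352402 -0.51014752 -0.85998059  0.92219349]
 [ 0.          0.          0.          1.        ]]
358.2696833642585 [[-8.40072991e-04  9.65890263e-01  2.58950369e-01 -6.50141985e-02]
 [-3.70535931e-04 -2.58950744e-01  9.65890457e-01 -1.28925952e-01]
 [ 9.99999578e-01  7.15468069e-04  5.75434574e-04  1.75195226e-04]
 [ 0.00000000e+00  0.00000000e+00  0.00000000e+00  1.00000000e+00]]
```

View pics/top0.png

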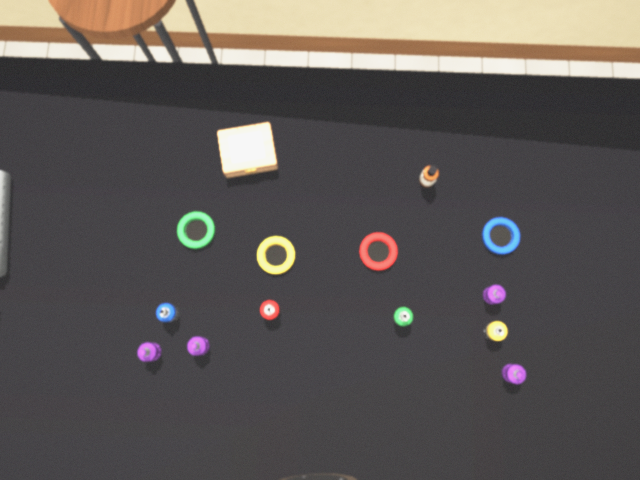

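View pics/scene0.png

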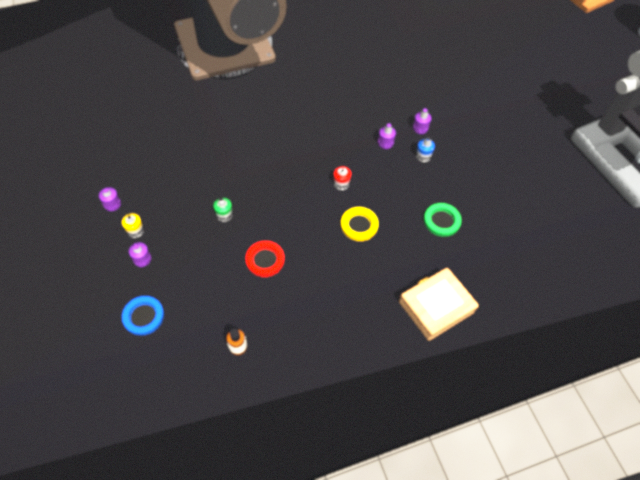

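Top view: candidates are red (269,310), yellow (497,331), green (404,317) and blue (166,313). The purple look-alikes at (149,352), (198,346), (495,295) and (515,374) are not meant. Rests are green (196,230), yellow (276,255), red (379,251) and blue (501,236).

```bash
cat > h.py <<'E'
import numpy as np,cv2
from scipy.spatial.transform import Rotation as R
from plant import *
HUE=dict(red=[(0,8),(172,180)],yellow=[(22,36)],green=[(50,80)],blue=[(98,118)],purple=[(135,160)],amber=[(9,20)])
def cam(n):
    s=get_state();c=read_camera(n)
    if n=="wrist":
        T=np.eye(4);T[:3,:3]=R.from_quat(s["tcp_rot"]).as_matrix();T[:3,3]=s["eef_pos"];c["world_from_camera"]=T@c["mount"]
    return c
def mask(img,col):
    h=cv2.cvtColor(img,cv2.COLOR_BGR2HSV);m=0
    for a,b in HUE[col]: m=m|cv2.inRange(h,(a,110,60),(b,255,255))
    return m
def ray(c,uv):
    T=c["world_from_camera"];d=T[:3,:3]@[(uv[0]-c["cx"])/c["fx"],(uv[1]-c["cy"])/c["fy"],1];return T[:3,3],d
def onplane(c,uv,z):
    o,d=ray(c,uv);return (o+d*(z-o[2])/d[2])[:2]
def blobs(c,col,amin=40):
    """(area,bbox centre,ellipse centre) of outer contours"""
    k,_=cv2.findContours(mask(c["img"],col),cv2.RETR_EXTERNAL,cv2.CHAIN_APPROX_NONE);o=[]
    for q in k:
        if cv2.contourArea(q)>amin and len(q)>5:
            o.append((cv2.contourArea(cv2.convexHull(q)),cv2.fitEllipse(cv2.convexHull(q))[0]))
    return sorted(o,reverse=True)
def tri(a,ua,b,ub):
    o1,d1=ray(a,ua);o2,d2=ray(b,ub);A=np.c_[d1,-d2];t=np.linalg.lstsq(A,o2-o1,rcond=None)[0]
    p,q=o1+d1*t[0],o2+d2*t[1];return (p+q)/2,np.linalg.norm(p-q)
E
python3 - <<'E'
from h import *
np.set_printoptions(precision=4,suppress=True)
t=cam("top");s=cam("scene");tiles=[]
for col in("red","yellow","green","blue","purple"):
    bt,bs=blobs(t,col),blobs(s,col)
    print(col,[(int(a),np.round(u)) for a,u in bt],[(int(a),np.round(u)) for a,u in bs])
    if col=="purple":
        for a,u in bt: print(" purple",onplane(t,u,.035))
        continue
    print(" rest",onplane(t,bt[0][1],.012),onplane(s,bs[0][1],.012))
    print(" obj",onplane(t,bt[1][1],.036),onplane(s,bs[1][1],.034),tri(t,bt[1][1],s,bs[1][1]))
    x,y=map(int,bt[1][1]);tiles.append(cv2.resize(t["img"][y-30:y+30,x-30:x+30],(300,300),interpolation=cv2.INTER_CUBIC))
print("bottle cap",onplane(t,(431,172),.06),"box",[onplane(t,u,.032) for u in((218,129),(271,123),(276,168),(226,175))])
cv2.imwrite("pics/crop.png",np.vstack([np.hstack(tiles[:2]),np.hstack(tiles[2:])]))
E
```

```text
red [(1182, array([378., 251.])), (319, array([269., 309.]))] [(1225, array([265., 258.])), (268, array([342., 174.]))]
 rest [ 0.5779 -0.079 ] [ 0.5821 -0.0782]
 obj [0.4626 0.1127] [0.466 0.114] (array([0.4632, 0.1143, 0.0302]), np.float64(0.0019054278527749241))
yellow [(1181, array([276., 255.])), (314, array([497., 331.]))] [(1087, array([359., 223.])), (293, array([131., 222.]))]
 rest [0.564  0.1095] [0.5679 0.1106]
 obj [ 0.4397 -0.2869] [ 0.4433 -0.2869] (array([ 0.4401, -0.288 ,  0.03  ]), np.float64(0.0014564868171391486))
green [(1093, array([195., 230.])), (270, array([403., 316.]))] [(1037, array([442., 219.])), (247, array([222., 206.]))]
 rest [0.6058 0.2609] [0.6101 0.2615]
 obj [ 0.4592 -0.1226] [ 0.4625 -0.1219] (array([ 0.4597, -0.1225,  0.0305]), np.float64(0.0017630195420753369))
blue [(1149, array([501., 235.])), (301, array([165., 312.]))] [(1389, array([142., 315.])), (221, array([426., 146.]))]
 rest [ 0.6152 -0.3063] [ 0.6196 -0.3058]
 obj [0.4516 0.2948] [0.4554 0.2957] (array([0.4521, 0.2975, 0.0294]), np.float64(0.0012744142767757648))
purple [(360, array([514., 373.])), (352, array([149., 351.])), (325, array([494., 294.])), (312, array([197., 345.]))] [(423, array([140., 254.])), (402, array([109., 199.])), (320, array([387., 137.])), (312, array([422., 122.]))]
 purple [ 0.3685 -0.3139]
 purple [0.3832 0.317 ]
 purple [ 0.5033 -0.2836]
 purple [0.3963 0.2335]
bottle cap [ 0.7175 -0.168 ] box [array([0.7978, 0.2298]), array([0.8136, 0.1302]), array([0.7244, 0.1157]), array([0.7074, 0.2078])]
```

View pics/crop.png

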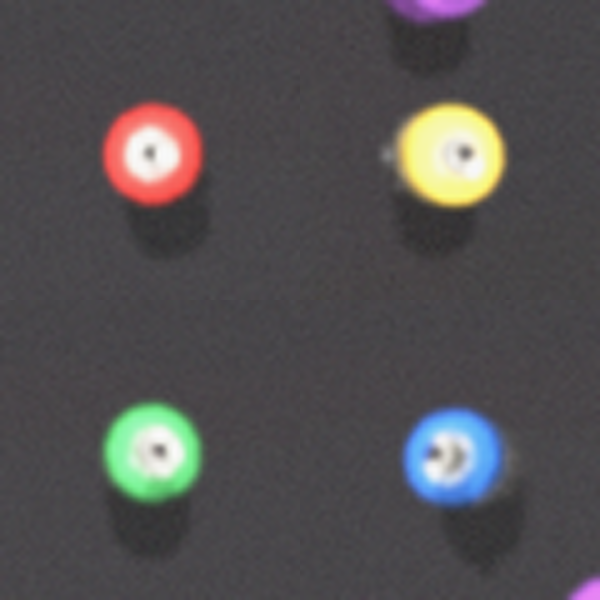

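The crop shows red, yellow, green and blue bands around bright noses, so all four picks are right and the purples are excluded.

Emit:
send_rows([
  [[0,0,0],[0,0.0198,0]],
  [[0,0,0],[0,0.0198,0]],
  [[-0.18,0,-0.33],[0,0,0]],
  [[-0.18,0,-0.33],[0,0,0]],
  [[-0.18,0,-0.33],[0,0,0]],
  [[-0.18,0,-0.33],[0,0,0]],
  [[-0.18,0,-0.33],[0,0,0]],
  [[-0.18,0,-0.33],[0,0,0]],
  [[-0.18,0,-0.33],[0,0,0]],
  [[-0.18,0,-0.33],[0,0,0]],
  [[-0.18,0,-0.33],[0,0,0]],
  [[-0.18,0,-0.33],[0,0,0]],
], gripper=0.25, grip_force=40)

```text
time: 1.45
eef_pos: [0.3827, -0.2565, 0.2455]
tcp_rot: [-0.0, -0.707, 0.707, -0.0]
contact_force: [0.5, -0.5, 1.1]
opening: 0.753
```

Run:
```python
from h import *
go(.461,-.122,.12)
```

```text
axes
 [[-1.     0.001 -0.   ]
 [ 0.    -0.    -1.   ]
 [-0.001 -1.     0.   ]] pos [ 0.3827 -0.2565  0.2455] op 0.753
shift units [-0.651  1.046 -1.121]
```

Emit:
send_rows([
  [[-0.16,0.1,-0.28],[0,0,0]],
  [[-0.16,0.2,-0.28],[0,0,0]],
  [[-0.16,0.2,-0.28],[0,0,0]],
  [[-0.171,0.2,-0.281],[0,0,0]],
  [[0,0.1,0],[0,0,0]],
  [[0,0,0],[0,0,0]],
])

```text
time: 2.05
eef_pos: [0.4591, -0.1224, 0.1472]
tcp_rot: [-0.002, 0.708, -0.706, -0.001]
contact_force: [0.4, -0.4, -0.1]
opening: 0.751
```

Run:
```python
from h import *
go(.461,-.122,.12)
c=cam("wrist");cv2.imwrite("pics/w1.png",c["img"])
for col in("green","red"):
  for a,u in blobs(c,col,100): print(col,a,u,"obj",onplane(c,u,.034),"rest",onplane(c,u,.012))
```

```text
axes
 [[-1.    -0.004  0.002]
 [-0.002  0.002 -1.   ]
 [ 0.004 -1.    -0.002]] pos [ 0.4591 -0.1224  0.1472] op 0.751
shift units [-0.016  0.226 -0.003]
green 1599.0 (319.3388977050781, 239.36830139160156) obj [ 0.46079009 -0.12378058] rest [ 0.45496893 -0.12387937]
red 8972.0 (254.5324249267578, 59.0108642578125) obj [ 0.57522244 -0.08348117] rest [ 0.57981295 -0.07991331]
red 499.5 (-3.6509180068969727, 231.91432189941406) obj [0.46537411 0.10071523] rest [0.45997002 0.12104227]
```

View pics/w1.png

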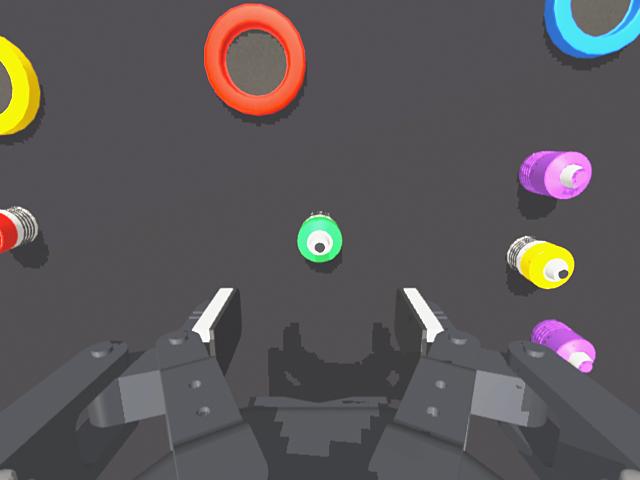

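Wrist view: green at (319,239), yellow at (545,265) between two purples, and the red rest at (254,59). This agrees with the averaged fixed-camera positions to about 1 mm.

Emit:
send_rows([
  [[-0.016,0.2,0.003],[0,0,0]],
  [[0,0.25,0],[0,0,0]],
  [[0,0.25,0],[0,0,0]],
  [[0,0.2,0],[0,0,0]],
  [[0,0.11,0],[0,0,0]],
  [[0,0,0],[0,0,0]],
  [[0,0,0],[0,0,0]],
])

```text
time: 2.8
eef_pos: [0.4632, -0.1252, 0.0294]
tcp_rot: [-0.001, -0.707, 0.707, -0.0]
contact_force: [0.4, -0.4, -0.2]
opening: 0.752
```

Emit:
send_rows([
  [[0,0,0],[0,0,0]],
  [[0,0,0],[0,0,0]],
  [[0,0,0],[0,0,0]],
  [[0,0,0],[0,0,0]],
  [[0,0,0],[0,0,0]],
  [[0,0,0],[0,0,0]],
  [[0,0,0],[0,0,0]],
  [[0,0,0],[0,0,0]],
], gripper=1.0, grip_force=40)

```text
time: 3.6
eef_pos: [0.4634, -0.1245, 0.0296]
tcp_rot: [-0.001, -0.707, 0.708, -0.001]
contact_force: [-1.0, 0.4, 5.6]
opening: 0.33
```

Run:
```python
from h import *
go(.608,.260,.1)
c=cam("wrist");cv2.imwrite("pics/w2.png",c["img"])
```

```text
axes
 [[-1.     0.002  0.   ]
 [-0.    -0.001 -1.   ]
 [-0.002 -1.     0.001]] pos [ 0.4634 -0.1245  0.0296] op 0.33
shift units [-1.208 -0.588 -3.203]
```

View pics/w2.png

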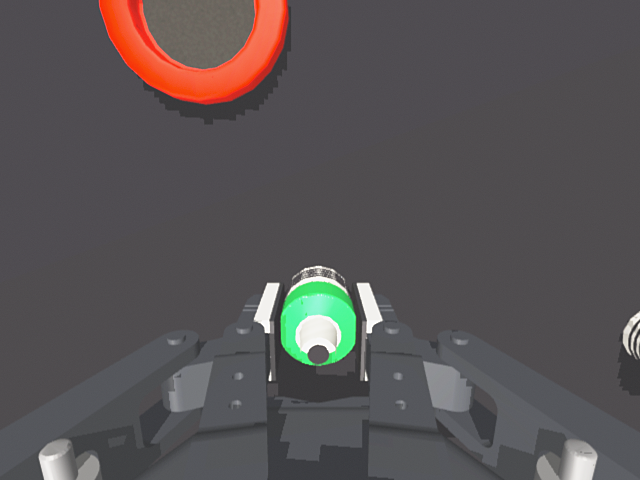

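Green sits between the pads at (318,320), but the grip looks high: opening 0.33 and 5.6 N upward. I'll open, go 5 mm lower and grip again.

Emit:
send_rows([
  [[0,0,0],[0,0,0]],
  [[0,0,0],[0,0,0]],
  [[0,0,0],[0,0,0]],
  [[0.008,0.022,0],[0,0,0]],
  [[0,0.022,0],[0,0,0]],
  [[0,0,0],[0,0,0]],
  [[0,0,0],[0,0,0]],
], gripper=0.5)

```text
time: 4.35
eef_pos: [0.4611, -0.124, 0.0226]
tcp_rot: [-0.0, 0.707, -0.707, -0.0]
contact_force: [0.9, 0.7, -0.6]
opening: 0.499
```

Emit:
send_rows([
  [[0,0,0],[0,0,0]],
  [[0,0,0],[0,0,0]],
  [[0,0,0],[0,0,0]],
  [[0,0,0],[0,0,0]],
  [[0,0,0],[0,0,0]],
  [[0,0,0],[0,0,0]],
], gripper=1.0, grip_force=40)

```text
time: 4.95
eef_pos: [0.4615, -0.1242, 0.023]
tcp_rot: [-0.0, -0.707, 0.707, -0.0]
contact_force: [0.2, -0.4, 0.7]
opening: 0.34
```

Run:
```python
from h import *
go(.608,.260,.1)
c=cam("scene")
x=c["img"][160:260,160:290];cv2.imwrite("pics/s2.png",cv2.resize(x,(780,600),interpolation=cv2.INTER_CUBIC))
```

```text
axes
 [[-1.  0. -0.]
 [ 0. -0. -1.]
 [-0. -1.  0.]] pos [ 0.4615 -0.1242  0.023 ] op 0.34
shift units [-1.221 -0.642 -3.201]
```

View pics/s2.png

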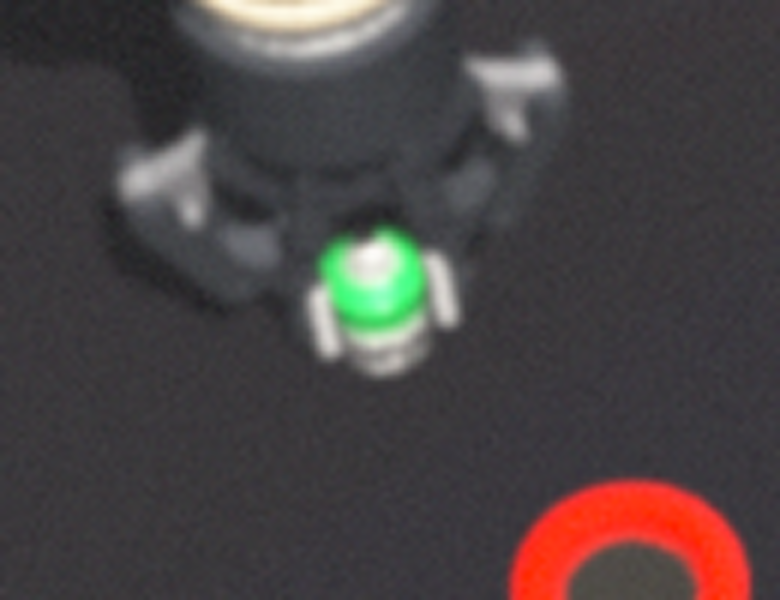

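Emit:
send_rows([
  [[0,-0.08,0],[0,0,0]],
  [[0,-0.2,0],[0,0,0]],
  [[0,-0.22,0],[0,0,0]],
  [[-0.04,-0.14,-0.1],[0,0,0]],
  [[-0.09,0,-0.24],[0,0,0]],
  [[-0.13,0,-0.34],[0,0,0]],
  [[-0.13,0,-0.34],[0,0,0]],
  [[-0.13,0,-0.34],[0,0,0]],
  [[-0.13,0,-0.34],[0,0,0]],
  [[-0.13,0,-0.34],[0,0,0]],
  [[-0.13,0,-0.34],[0,0,0]],
  [[-0.13,0,-0.34],[0,0,0]],
])

```text
time: 6.2
eef_pos: [0.5859, 0.2041, 0.0997]
tcp_rot: [0.0, -0.707, 0.707, 0.0]
contact_force: [1.0, -1.3, -0.9]
opening: 0.337
```

Emit:
send_rows([
  [[-0.1,0,-0.25],[0,0,0]],
  [[-0.06,0,-0.16],[0,0,0]],
  [[-0.02,0,-0.07],[0,0,0]],
  [[0,0,0],[0,0,0]],
  [[0,0,0],[0,0,0]],
])

```text
time: 6.7
eef_pos: [0.6071, 0.2591, 0.0993]
tcp_rot: [0.0, -0.707, 0.707, 0.001]
contact_force: [-1.1, 0.2, -1.2]
opening: 0.337
```

Run:
```python
from h import *
go(.608,.260,.026)
c=cam("wrist");cv2.imwrite("pics/w3.png",c["img"])
for a,u in blobs(c,"green",300): print(a,u,"obj",onplane(c,u,.034+.078),"rest",onplane(c,u,.012))
```

```text
axes
 [[-1.    -0.001 -0.   ]
 [ 0.    -0.001 -1.   ]
 [ 0.001 -1.     0.001]] pos [0.6071 0.2591 0.0993] op 0.337
shift units [-0.008  0.611 -0.008]
8286.5 (313.64105224609375, 249.66497802734375) obj [0.63838072 0.26017224] rest [0.60915071 0.26118806]
5767.5 (317.75421142578125, 327.14202880859375) obj [0.60942958 0.25876396] rest [0.55527697 0.25856747]
```

View pics/w3.png

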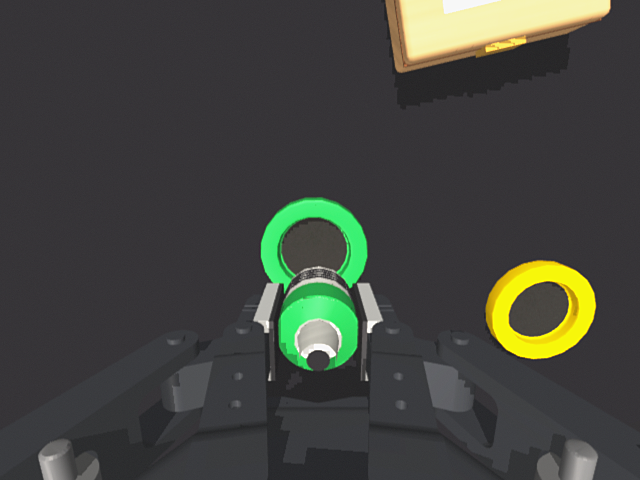

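The held green is at (318,327) and its rest at (314,250). They line up to within 2 mm, so I lower it.

Emit:
send_rows([
  [[-0.01,0.12,-0.015],[0,0,0]],
  [[0,0.2,0],[0,0,0]],
  [[0,0.15,0],[0,0,0]],
  [[0,0.07,0],[0,0,0]],
  [[0,0.04,0],[0,0,0]],
  [[0,0.015,0],[0,0,0]],
  [[0,0,0],[0,0,0]],
])

```text
time: 7.45
eef_pos: [0.6094, 0.2618, 0.0287]
tcp_rot: [0.0, 0.707, -0.707, 0.0]
contact_force: [-0.0, 0.5, -1.1]
opening: 0.336
```

Run:
```python
from h import *
for i in range(3): go(.6085,.261,.027)
```

```text
axes
 [[-1.     0.001 -0.   ]
 [ 0.     0.    -1.   ]
 [-0.001 -1.    -0.   ]] pos [0.6094 0.2618 0.0287] op 0.336
shift units [0.008 0.014 0.007]
axes
 [[-1.     0.001 -0.   ]
 [ 0.     0.    -1.   ]
 [-0.001 -1.    -0.   ]] pos [0.6094 0.2618 0.0287] op 0.336
shift units [0.008 0.014 0.007]
axes
 [[-1.     0.001 -0.   ]
 [ 0.     0.    -1.   ]
 [-0.001 -1.    -0.   ]] pos [0.6094 0.2618 0.0287] op 0.336
shift units [0.008 0.014 0.007]
```

Not yet in contact; 1.5 mm more, then release and retreat.

Emit:
send_rows([
  [[0,0.007,0],[0,0,0]],
  [[0,0.006,0],[0,0,0]],
  [[0,0,0],[0,0,0]],
])

```text
time: 7.75
eef_pos: [0.6092, 0.2619, 0.0272]
tcp_rot: [0.0, 0.707, -0.707, 0.0]
contact_force: [0.6, -0.8, -0.7]
opening: 0.335
```

Emit:
send_rows([
  [[0,0,0],[0,0,0]],
  [[0,0,0],[0,0,0]],
  [[0,0,0],[0,0,0]],
  [[0,0,0],[0,0,0]],
  [[0,-0.05,0],[0,0,0]],
  [[0,-0.15,0],[0,0,0]],
  [[0,-0.25,0],[0,0,0]],
  [[0,-0.25,0],[0,0,0]],
], gripper=0.4)

```text
time: 8.55
eef_pos: [0.609, 0.2618, 0.1127]
tcp_rot: [0.0, 0.707, -0.707, 0.0]
contact_force: [1.5, -0.3, 0.6]
opening: 0.601
```

Run:
```python
from h import *
go(.4535,.295,.12)
c=cam("wrist");cv2.imwrite("pics/w4.png",c["img"])
for col in("green","blue"):
  for a,u in blobs(c,col,300): print(col,a,u,"obj",onplane(c,u,.034),"+4",onplane(c,u,.038),"rest",onplane(c,u,.012))
```

```text
axes
 [[-1.  0.  0.]
 [-0.  0. -1.]
 [-0. -1. -0.]] pos [0.609  0.2618 0.1127] op 0.601
shift units [ 1.296 -0.061 -0.277]
green 7873.5 (317.9854736328125, 247.08155822753906) obj [0.6152897  0.26118179] +4 [0.61642049 0.26118868] rest [0.60907037 0.26114389]
```

View pics/w4.png

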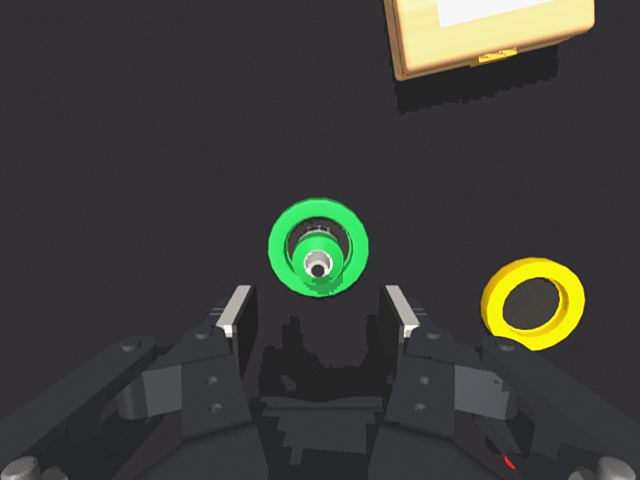

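Green stands in its rest at (318,250). Next is blue.

Emit:
send_rows([
  [[0.3,0,-0.06],[0,0,0]],
  [[0.35,0,-0.08],[0,0,0]],
  [[0.35,0,-0.08],[0,0,0]],
  [[0.2,0,-0.04],[0,0,0]],
  [[0.096,0,-0.017],[0,0,0]],
  [[0,0,0],[0,0,0]],
  [[0,0,0],[0,0,0]],
])

```text
time: 9.3
eef_pos: [0.4549, 0.2952, 0.1118]
tcp_rot: [0.001, 0.707, -0.707, 0.001]
contact_force: [0.6, 0.5, 0.6]
opening: 0.603
```

Run:
```python
from h import *
go(.4535,.295,.023)
c=cam("wrist")
for col in("blue","purple"):
  for a,u in blobs(c,col,300): print(col,a,u,"obj",onplane(c,u,.034))
```

```text
axes
 [[-1.     0.003 -0.   ]
 [ 0.     0.001 -1.   ]
 [-0.003 -1.    -0.001]] pos [0.4549 0.2952 0.1118] op 0.603
shift units [0.013 0.74  0.002]
blue 2139.5 (316.4031982421875, 260.59320068359375) obj [0.45313752 0.29558539]
purple 2419.5 (279.95526123046875, 352.0101623535156) obj [0.39076096 0.31930093]
```

Emit:
send_rows([
  [[0.012,0.15,-0.003],[0,0,0]],
  [[0,0.25,0],[0,0,0]],
  [[0,0.2,0],[0,0,0]],
  [[0,0.1,0],[0,0,0]],
  [[0,0.04,0],[0,0,0]],
  [[0,0,0],[0,0,0]],
  [[0,0,0],[0,0,0]],
])

```text
time: 10.05
eef_pos: [0.4532, 0.2957, 0.023]
tcp_rot: [0.001, 0.707, -0.707, 0.001]
contact_force: [-0.1, -0.3, 0.4]
opening: 0.597
```

Emit:
send_rows([
  [[0,0,0],[0,0,0]],
  [[0,0,0],[0,0,0]],
  [[0,0,0],[0,0,0]],
  [[0,0,0],[0,0,0]],
  [[0,0,0],[0,0,0]],
  [[0,0,0],[0,0,0]],
  [[0,0,0],[0,0,0]],
], gripper=1.0, grip_force=40)

```text
time: 10.75
eef_pos: [0.453, 0.2959, 0.0233]
tcp_rot: [0.001, 0.707, -0.707, 0.001]
contact_force: [-0.7, -0.1, 6.8]
opening: 0.335
```

Run:
```python
from h import *
go(.617,-.307,.11)
```

```text
axes
 [[-1.     0.002  0.   ]
 [-0.     0.001 -1.   ]
 [-0.002 -1.    -0.001]] pos [0.453  0.2959 0.0233] op 0.335
shift units [-1.368 -0.725  5.023]
```

Emit:
send_rows([
  [[0,-0.08,0],[0,0,0]],
  [[0,-0.2,0],[0,0,0]],
  [[0,-0.25,0],[0,0,0]],
  [[-0.03,-0.15,0.11],[0,0,0]],
  [[-0.06,-0.045,0.22],[0,0,0]],
  [[-0.09,0,0.33],[0,0,0]],
  [[-0.1,0,0.37],[0,0,0]],
  [[-0.1,0,0.37],[0,0,0]],
  [[-0.1,0,0.37],[0,0,0]],
  [[-0.1,0,0.37],[0,0,0]],
  [[-0.1,0,0.37],[0,0,0]],
  [[-0.1,0,0.37],[0,0,0]],
])

```text
time: 11.95
eef_pos: [0.5449, -0.0519, 0.1086]
tcp_rot: [-0.0, 0.707, -0.707, -0.0]
contact_force: [0.9, 0.5, -1.5]
opening: 0.336
```

Emit:
send_rows([
  [[-0.1,0,0.37],[0,0,0]],
  [[-0.1,0,0.37],[0,0,0]],
  [[-0.1,0,0.37],[0,0,0]],
  [[-0.1,0,0.37],[0,0,0]],
  [[-0.1,0,0.37],[0,0,0]],
  [[-0.09,0,0.25],[0,0,0]],
  [[-0.06,0,0.15],[0,0,0]],
  [[-0.038,0,0.063],[0,0,0]],
  [[0,0,0],[0,0,0]],
  [[0,0,0],[0,0,0]],
])

```text
time: 12.95
eef_pos: [0.6276, -0.3265, 0.1083]
tcp_rot: [-0.001, 0.708, -0.707, -0.0]
contact_force: [-0.2, 0.1, -1.5]
opening: 0.336
```

Run:
```python
from h import *
go(.617,-.306,.027)
c=cam("wrist");cv2.imwrite("pics/w5.png",c["img"])
for a,u in blobs(c,"blue",300): print(a,u,"obj",onplane(c,u,.034+.086),"rest",onplane(c,u,.012))
```

```text
axes
 [[-1.    -0.001  0.001]
 [-0.001  0.001 -1.   ]
 [ 0.001 -1.    -0.001]] pos [ 0.6276 -0.3265  0.1083] op 0.336
shift units [ 0.088  0.678 -0.17 ]
5732.0 (317.5384826660156, 326.0343017578125) obj [ 0.62987993 -0.32679685] rest [ 0.57178838 -0.326762  ]
```

View pics/w5.png

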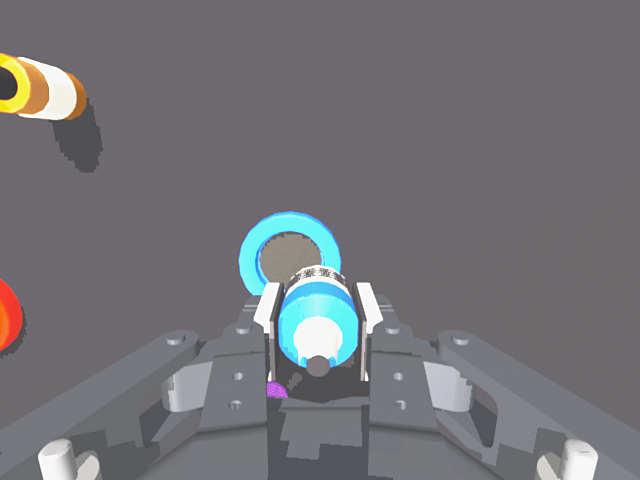

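I overshot about 2 cm through my row sums, with no harm done. The rest is at (290,261). Correcting, then measuring again.

Emit:
send_rows([
  [[0.05,0,-0.1],[0,0,0]],
  [[0.038,0,-0.07],[0,0,0]],
  [[0,0,0],[0,0,0]],
  [[0,0,0],[0,0,0]],
])

```text
time: 13.4
eef_pos: [0.6176, -0.3067, 0.1091]
tcp_rot: [0.0, -0.707, 0.707, -0.0]
contact_force: [0.1, -0.0, -1.4]
opening: 0.338
```

```bash
sed -i 's/blue=\[(98,118)\]/blue=[(92,118)]/' h.py
python3 - <<'E'
from h import *
go(.617,-.306,.027)
c=cam("wrist")
for a,u in blobs(c,"blue",300): print(a,u,"obj",onplane(c,u,.034+.086),"rest",onplane(c,u,.012))
E
```

```text
axes
 [[-1.     0.     0.001]
 [-0.001 -0.    -1.   ]
 [-0.    -1.     0.   ]] pos [ 0.6176 -0.3067  0.1091] op 0.338
shift units [ 0.005  0.684 -0.006]
5753.5 (317.585693359375, 326.00738525390625) obj [ 0.61939268 -0.30703253] rest [ 0.56153941 -0.30721488]
3600.5 (318.5490417480469, 248.87008666992188) obj [ 0.64860585 -0.30730943] rest [ 0.61747733 -0.30774509]
```

Emit:
send_rows([
  [[0,0.15,0.005],[0,0,0]],
  [[0,0.22,0],[0,0,0]],
  [[0,0.17,0],[0,0,0]],
  [[0,0.08,0],[0,0,0]],
  [[0,0.04,0],[0,0,0]],
  [[0,0.015,0],[0,0,0]],
  [[0,0.007,0],[0,0,0]],
  [[0,0,0],[0,0,0]],
])

```text
time: 14.25
eef_pos: [0.6182, -0.3085, 0.028]
tcp_rot: [-0.001, -0.707, 0.708, -0.001]
contact_force: [-0.0, -0.6, -1.1]
opening: 0.332
```

Emit:
send_rows([
  [[0,0.006,0],[0,0,0]],
  [[0,0,0],[0,0,0]],
])

```text
time: 14.45
eef_pos: [0.6182, -0.3084, 0.0274]
tcp_rot: [-0.001, -0.707, 0.708, -0.001]
contact_force: [-0.3, -0.3, 0.5]
opening: 0.338
```

Emit:
send_rows([
  [[0,0,0],[0,0,0]],
  [[0,0,0],[0,0,0]],
  [[0,0,0],[0,0,0]],
  [[0,0,0],[0,0,0]],
  [[0,-0.05,0],[0,0,0]],
  [[0,-0.15,0],[0,0,0]],
  [[0,-0.25,0],[0,0,0]],
  [[0,-0.25,0],[0,0,0]],
  [[0,0,0],[0,0,0]],
], gripper=0.4)

```text
time: 15.35
eef_pos: [0.6211, -0.3103, 0.1186]
tcp_rot: [-0.004, -0.704, 0.71, -0.004]
contact_force: [0.5, -1.1, 0.4]
opening: 0.6
```

Run:
```python
from h import *
go(.441,-.288,.115)
c=cam("wrist");cv2.imwrite("pics/w6.png",c["img"])
for a,u in blobs(c,"blue",300): print(a,u,"rest",onplane(c,u,.012))
```

```text
axes
 [[-1.     0.011  0.   ]
 [-0.    -0.007 -1.   ]
 [-0.011 -1.     0.007]] pos [ 0.6211 -0.3103  0.1186] op 0.6
shift units [ 1.501  0.013 -0.186]
7574.0 (312.55316162109375, 249.76968383789062) rest [ 0.61869956 -0.30799604]
```

View pics/w6.png

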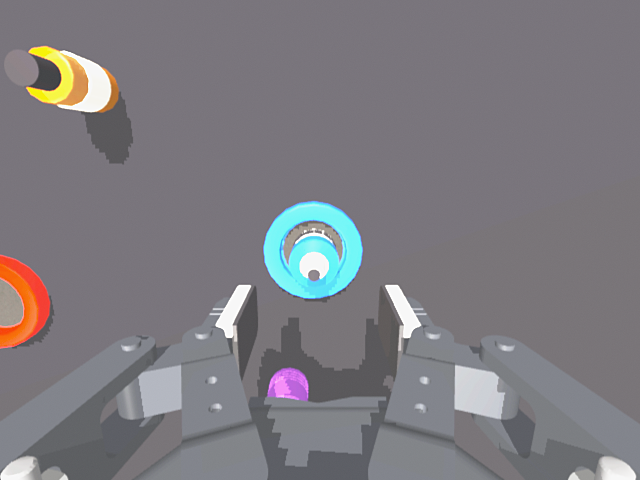

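Blue stands in its rest at (313,250). Next is yellow.

Emit:
send_rows([
  [[0.2,0,-0.02],[0,0,0]],
  [[0.35,0,-0.04],[0,0,0]],
  [[0.35,0,-0.04],[0,0,0]],
  [[0.3,0,-0.04],[0,0,0]],
  [[0.2,0,-0.03],[0,0,0]],
  [[0.1,0,-0.016],[0,0,0]],
  [[0,0,0],[0,0,0]],
  [[0,0,0],[0,0,0]],
])

```text
time: 16.2
eef_pos: [0.4383, -0.2861, 0.1107]
tcp_rot: [-0.0, -0.707, 0.707, -0.0]
contact_force: [0.8, -0.3, -0.2]
opening: 0.599
```

Run:
```python
from h import *
go(.441,-.288,.023)
c=cam("wrist")
for col in("yellow","purple"):
  for a,u in blobs(c,col,300): print(col,a,u,"obj",onplane(c,u,.034))
```

```text
axes
 [[-1.     0.001 -0.   ]
 [ 0.    -0.001 -1.   ]
 [-0.001 -1.     0.001]] pos [ 0.4383 -0.2861  0.1107] op 0.599
shift units [-0.022  0.731  0.015]
yellow 2210.0 (321.9223327636719, 253.0209503173828) obj [ 0.4415768  -0.28909391]
purple 1781.0 (364.1640625, 349.26446533203125) obj [ 0.3767296  -0.31661548]
```

Emit:
send_rows([
  [[-0.026,0.15,0.02],[0,0,0]],
  [[0,0.25,0],[0,0,0]],
  [[0,0.2,0],[0,0,0]],
  [[0,0.1,0],[0,0,0]],
  [[0,0.033,0],[0,0,0]],
  [[0,0,0],[0,0,0]],
  [[0,0,0],[0,0,0]],
])

```text
time: 16.95
eef_pos: [0.4417, -0.2888, 0.0235]
tcp_rot: [-0.001, -0.707, 0.708, -0.001]
contact_force: [0.2, 0.2, 0.8]
opening: 0.598
```

Emit:
send_rows([
  [[0,0,0],[0,0,0]],
  [[0,0,0],[0,0,0]],
  [[0,0,0],[0,0,0]],
  [[0,0,0],[0,0,0]],
  [[0,0,0],[0,0,0]],
  [[0,0,0],[0,0,0]],
  [[0,0,0],[0,0,0]],
], gripper=1.0, grip_force=40)

```text
time: 17.65
eef_pos: [0.4415, -0.2888, 0.0237]
tcp_rot: [-0.001, -0.707, 0.708, -0.001]
contact_force: [-0.9, 0.9, 6.3]
opening: 0.342
```

Run:
```python
from h import *
go(.5665,.1105,.11)
```

```text
axes
 [[-1.     0.002 -0.   ]
 [ 0.    -0.002 -1.   ]
 [-0.002 -1.     0.002]] pos [ 0.4415 -0.2888  0.0237] op 0.342
shift units [-1.042 -0.722 -3.327]
```

Emit:
send_rows([
  [[0,-0.08,0],[0,0,0]],
  [[0,-0.2,0],[0,0,0]],
  [[0,-0.25,0],[0,0,0]],
  [[0,-0.19,0],[0,0,0]],
  [[-0.03,0,-0.1],[0,0,0]],
  [[-0.07,0,-0.22],[0,0,0]],
  [[-0.113,0,-0.36],[0,0,0]],
  [[-0.113,0,-0.36],[0,0,0]],
  [[-0.113,0,-0.36],[0,0,0]],
  [[-0.113,0,-0.36],[0,0,0]],
  [[-0.113,0,-0.36],[0,0,0]],
  [[-0.113,0,-0.36],[0,0,0]],
])

```text
time: 18.85
eef_pos: [0.5327, 0.0124, 0.1069]
tcp_rot: [-0.001, 0.707, -0.707, -0.001]
contact_force: [0.9, -0.5, -0.7]
opening: 0.337
```

Emit:
send_rows([
  [[-0.113,0,-0.36],[0,0,0]],
  [[-0.08,0,-0.25],[0,0,0]],
  [[-0.05,0,-0.16],[0,0,0]],
  [[-0.021,0,-0.077],[0,0,0]],
  [[0,0,0],[0,0,0]],
  [[0,0,0],[0,0,0]],
])

```text
time: 19.45
eef_pos: [0.5648, 0.1108, 0.1078]
tcp_rot: [0.001, -0.707, 0.707, 0.001]
contact_force: [0.1, -1.1, -1.1]
opening: 0.335
```

Run:
```python
from h import *
go(.5665,.1105,.0275)
c=cam("wrist");cv2.imwrite("pics/w7.png",c["img"])
for a,u in blobs(c,"yellow",300): print(a,u,"obj",onplane(c,u,.034+.086),"rest",onplane(c,u,.012))
```

```text
axes
 [[-1.    -0.002 -0.   ]
 [ 0.    -0.    -1.   ]
 [ 0.002 -1.     0.   ]] pos [0.5648 0.1108 0.1078] op 0.335
shift units [-0.016  0.669  0.002]
7747.0 (318.78302001953125, 245.71597290039062) obj [0.59734523 0.11005888] rest [0.56698937 0.10957279]
5717.0 (317.7248840332031, 324.94219970703125) obj [0.56776015 0.11039114] rest [0.50999566 0.11021286]
```

View pics/w7.png

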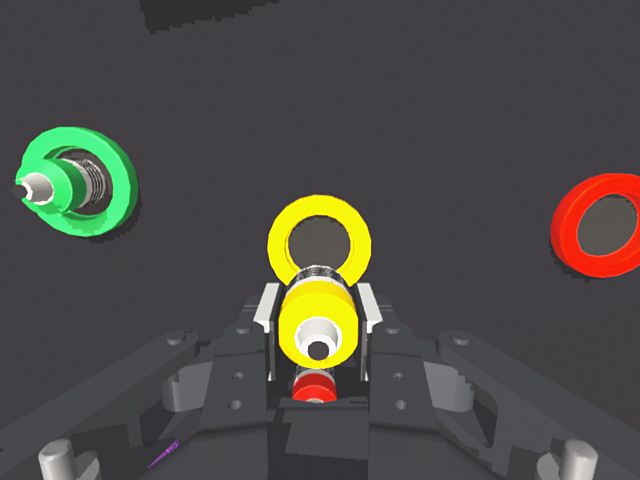

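Held yellow at (318,325) is lined up with its rest at (319,246). Lowering.

Emit:
send_rows([
  [[-0.01,0.15,0.005],[0,0,0]],
  [[0,0.22,0],[0,0,0]],
  [[0,0.16,0],[0,0,0]],
  [[0,0.08,0],[0,0,0]],
  [[0,0.04,0],[0,0,0]],
  [[0,0.015,0],[0,0,0]],
  [[0,0.005,0],[0,0,0]],
  [[0,0,0],[0,0,0]],
])

```text
time: 20.3
eef_pos: [0.5677, 0.1105, 0.0294]
tcp_rot: [0.001, 0.707, -0.707, 0.001]
contact_force: [-0.4, -0.8, -1.4]
opening: 0.334
```

Emit:
send_rows([
  [[0,0.006,0],[0,0,0]],
  [[0,0.006,0],[0,0,0]],
  [[0,0.003,0],[0,0,0]],
  [[0,0,0],[0,0,0]],
])

```text
time: 20.7
eef_pos: [0.5674, 0.1106, 0.0278]
tcp_rot: [-0.0, -0.707, 0.707, -0.0]
contact_force: [-2.3, -0.5, 5.3]
opening: 0.339
```

In contact (5 N). Release and retreat.

Emit:
send_rows([
  [[0,0,0],[0,0,0]],
  [[0,0,0],[0,0,0]],
  [[0,0,0],[0,0,0]],
  [[0,0,0],[0,0,0]],
  [[0,-0.05,0],[0,0,0]],
  [[0,-0.15,0],[0,0,0]],
  [[0,-0.25,0],[0,0,0]],
  [[0,-0.25,0],[0,0,0]],
  [[0.2,0,0],[0,0,0]],
  [[0.3,0,-0.01],[0,0,0]],
  [[0.2,0,-0.01],[0,0,0]],
  [[0.15,0,0],[0,0,0]],
], gripper=0.4)

```text
time: 21.9
eef_pos: [0.4632, 0.1131, 0.1107]
tcp_rot: [-0.0, 0.707, -0.707, -0.0]
contact_force: [0.2, -0.5, -0.6]
opening: 0.6
```

Emit:
send_rows([
  [[0,0,0],[0,0,0]],
  [[0,0,0],[0,0,0]],
])

```text
time: 22.1
eef_pos: [0.4656, 0.113, 0.1112]
tcp_rot: [0.001, 0.707, -0.707, 0.001]
contact_force: [0.4, -0.3, 0.7]
opening: 0.596
```

Run:
```python
from h import *
go(.464,.1135,.023)
c=cam("wrist");cv2.imwrite("pics/w8.png",c["img"])
for col in("red","yellow"):
  for a,u in blobs(c,col,300): print(col,a,u,"obj",onplane(c,u,.034),"rest",onplane(c,u,.012))
```

```text
axes
 [[-1.     0.002  0.   ]
 [-0.     0.    -1.   ]
 [-0.002 -1.    -0.   ]] pos [0.4656 0.113  0.1112] op 0.596
shift units [ 0.014  0.735 -0.004]
red 5982.5 (638.6263427734375, 60.21535873413086) obj [ 0.57447047 -0.05586501] rest [ 0.57917184 -0.07384879]
red 2196.5 (317.1960144042969, 259.84930419921875) obj [0.4644075  0.11286952] rest [0.45737114 0.11288054]
yellow 11087.0 (322.8699951171875, 83.43870544433594) obj [0.56301616 0.1099042 ] rest [0.56649598 0.10959898]
```

View pics/w8.png

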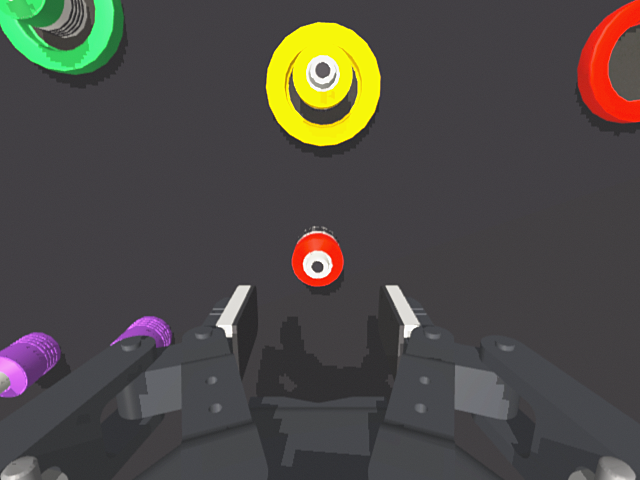

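Yellow stands in its rest at (323,80). Red is below at (317,260).

Emit:
send_rows([
  [[0.011,0.15,0],[0,0,0]],
  [[0,0.25,0],[0,0,0]],
  [[0,0.2,0],[0,0,0]],
  [[0,0.1,0],[0,0,0]],
  [[0,0.035,0],[0,0,0]],
  [[0,0,0],[0,0,0]],
  [[0,0,0],[0,0,0]],
])

```text
time: 22.85
eef_pos: [0.4649, 0.113, 0.0234]
tcp_rot: [0.001, 0.707, -0.707, 0.001]
contact_force: [0.3, -0.5, -0.3]
opening: 0.598
```

Emit:
send_rows([
  [[0,0,0],[0,0,0]],
  [[0,0,0],[0,0,0]],
  [[0,0,0],[0,0,0]],
  [[0,0,0],[0,0,0]],
  [[0,0,0],[0,0,0]],
  [[0,0,0],[0,0,0]],
  [[0,0,0],[0,0,0]],
], gripper=1.0, grip_force=40)

```text
time: 23.55
eef_pos: [0.4648, 0.1131, 0.0237]
tcp_rot: [0.001, 0.707, -0.707, 0.001]
contact_force: [-0.6, 0.4, 5.5]
opening: 0.332
```

Run:
```python
from h import *
go(.58,-.079,.11)
```

```text
axes
 [[-1.     0.002 -0.   ]
 [ 0.     0.    -1.   ]
 [-0.002 -1.    -0.   ]] pos [0.4648 0.1131 0.0237] op 0.332
shift units [-0.962 -0.717  1.601]
```

Emit:
send_rows([
  [[0,-0.08,0],[0,0,0]],
  [[0,-0.2,0],[0,0,0]],
  [[0,-0.25,0],[0,0,0]],
  [[0,-0.19,0],[0,0,0]],
  [[-0.06,0,0.1],[0,0,0]],
  [[-0.17,0,0.28],[0,0,0]],
  [[-0.19,0,0.32],[0,0,0]],
  [[-0.19,0,0.32],[0,0,0]],
  [[-0.18,0,0.3],[0,0,0]],
  [[-0.11,0,0.18],[0,0,0]],
  [[-0.06,0,0.1],[0,0,0]],
])

```text
time: 24.65
eef_pos: [0.5789, -0.0818, 0.1071]
tcp_rot: [0.0, 0.707, -0.707, -0.002]
contact_force: [-0.6, 1.5, -1.7]
opening: 0.334
```

Emit:
send_rows([
  [[0,0,0],[0,0,0]],
  [[0,0,0],[0,0,0]],
])

```text
time: 24.85
eef_pos: [0.5777, -0.0784, 0.1076]
tcp_rot: [-0.001, 0.708, -0.707, -0.001]
contact_force: [0.9, 0.5, -1.7]
opening: 0.335
```

Run:
```python
from h import *
go(.58,-.079,.0275)
c=cam("wrist")
for a,u in blobs(c,"red",300): print(a,u,"obj",onplane(c,u,.034+.086),"rest",onplane(c,u,.012))
```

```text
axes
 [[-1.    -0.003 -0.   ]
 [ 0.     0.001 -1.   ]
 [ 0.003 -1.    -0.001]] pos [ 0.5777 -0.0784  0.1076] op 0.335
shift units [-0.021  0.667  0.006]
7922.5 (319.03472900390625, 243.77346801757812) obj [ 0.61097724 -0.0792008 ] rest [ 0.58118966 -0.07959905]
5791.5 (317.4399719238281, 326.51068115234375) obj [ 0.58013337 -0.07868308] rest [ 0.52171552 -0.07860077]
```

Emit:
send_rows([
  [[-0.018,0.15,0.005],[0,0,0]],
  [[0,0.22,0],[0,0,0]],
  [[0,0.16,0],[0,0,0]],
  [[0,0.08,0],[0,0,0]],
  [[0,0.04,0],[0,0,0]],
  [[0,0.012,0],[0,0,0]],
  [[0,0.004,0],[0,0,0]],
  [[0,0,0],[0,0,0]],
])

```text
time: 25.7
eef_pos: [0.5817, -0.0798, 0.0299]
tcp_rot: [-0.001, -0.707, 0.707, -0.001]
contact_force: [0.3, 0.1, -1.1]
opening: 0.339
```

Emit:
send_rows([
  [[0,0.006,0],[0,0,0]],
  [[0,0.006,0],[0,0,0]],
  [[0,0.004,0],[0,0,0]],
  [[0,0,0],[0,0,0]],
])

```text
time: 26.1
eef_pos: [0.5813, -0.0798, 0.0277]
tcp_rot: [-0.0, -0.707, 0.707, -0.0]
contact_force: [-1.9, 0.9, 4.3]
opening: 0.339
```

Emit:
send_rows([
  [[0,0,0],[0,0,0]],
  [[0,0,0],[0,0,0]],
  [[0,0,0],[0,0,0]],
  [[0,0,0],[0,0,0]],
  [[0,-0.05,0],[0,0,0]],
  [[0,-0.15,0],[0,0,0]],
  [[0,-0.3,0],[0,0,0]],
  [[0,-0.35,0],[0,0,0]],
  [[0.2,-0.1,0],[0,0,0]],
  [[0.3,0,0],[0,0,0]],
  [[0.3,0,0],[0,0,0]],
  [[0.1,0,0],[0,0,0]],
], gripper=0.4)

```text
time: 27.3
eef_pos: [0.4703, -0.0791, 0.1406]
tcp_rot: [-0.0, 0.707, -0.707, -0.001]
contact_force: [0.8, 0.7, -0.8]
opening: 0.6
```

Emit:
send_rows([
  [[0,0,0],[0,0,0]],
  [[0,0,0],[0,0,0]],
  [[0,0,0],[0,0,0]],
])

```text
time: 27.6
eef_pos: [0.4744, -0.08, 0.1415]
tcp_rot: [-0.0, -0.707, 0.707, -0.001]
contact_force: [0.9, -0.9, -0.2]
opening: 0.598
```

Run:
```python
from h import *
t=cam("top");s=cam("scene")
P=dict(red=((379,251),(.580,-.079)),yellow=((276,255),(.566,.110)),green=((196,230),(.608,.261)),blue=((501,236),(.617,-.306)))
ti=[]
w=np.linalg.inv(s["world_from_camera"])
for k,((x,y),r) in P.items():
    p=w@[*r,.03,1];u=int(p[0]/p[2]*s["fx"]+s["cx"]);v=int(p[1]/p[2]*s["fy"]+s["cy"])
    ti.append(np.vstack([cv2.resize(q,(195,195),interpolation=cv2.INTER_CUBIC) for q in(t["img"][y-32:y+32,x-32:x+32],s["img"][v-36:v+36,u-36:u+36])]))
a=np.hstack(ti);cv2.imwrite("pics/end.png",a)
o=cv2.imread("pics/top0.png")
for n,(y0,y1,x0,x1) in dict(box=(110,190,205,290),bottle=(155,200,410,450)).items():
    print(n,"mean diff",cv2.absdiff(o,t["img"])[y0:y1,x0:x1].mean())
```

```text
box mean diff 1.4787254901960785
bottle mean diff 1.9777777777777779
```

View pics/end.png

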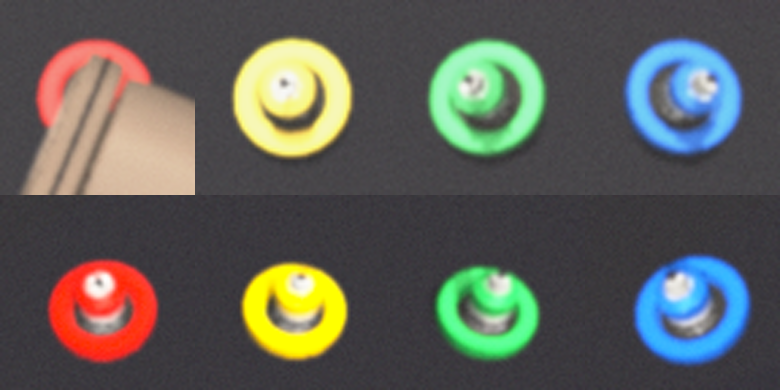

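All four stand upright inside the recess of their own colour, and the box and bottle images haven't changed. Handing in.

```bash
python3 -c "
from plant import *
print(sign_off())"
```

```text
the job is handed in; nothing more can be done
None
```

All four objectives were gripped by the barrel, moved to the rest of their own colour, lowered and released there. The job was handed in at about 28 s of the 102 s.

**Last checks:**
- **Objectives:** The final scene view shows all four standing upright inside their recesses. The top view shows the same for yellow, green and blue, but the arm hid red there, so red rests on the scene view alone. Once a barrel is down in the recess it can be at most 8 mm off centre, inside the 11 mm limit.
- **Bystanders:** The top-camera picture around the oil bottle and slide box is unchanged apart from noise.
- **Gripper:** It was clear of everything at hand-in.

**What disagreed or went wrong:**
- **Cameras:** The two fixed cameras differed by about 4 mm in x. I averaged them, and the wrist camera agreed with the average to within about 2 mm.
- **Green:** The first grip sat too high, so I opened, went lower and gripped again.
- **Blue:** The carry overshot by about 2 cm in the air and was corrected before lowering.
- **Release height:** Yellow and red showed 4–5 N of contact before release, and blue's weight came off the wrist. Green showed no clear contact reading when I released it, so it may have dropped by around 1 mm.

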